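# Free the cam and close the clamping slide

## Task

Close this clamping fixture on its wooden offcut using only pushes: first swing the red-knobbed cam lever until the cam is at its low point (lever against the steel stop pin), and only then push the blue post of the slide fully home so that its jaw seats the offcut flat against the dark fence. Push with the fingertips or the outside of the fingers, do not touch the offcut itself, and leave the padlock, the green clamp and the tin where they are.

Things in the scene. Friction and masses are not known exactly. Their poses are not given: they have to be found in the camera images.
- fixture: Clamping fixture screwed to the bench, immovable: an 18 mm thick plywood board covering x -150..145, y -134..42 mm in its own frame. Origin on the bench (z = 0) right under the vertical cam pivot; z up, +x = forward (closing) direction of the slide, +y to the left of that. Two low steel guides over the slide bar at x -40 and -95 mm reach 45 mm above the bench.
- cam (a joint): Cam angle (rad): 0 = low point towards the follower, lever against the stop pin (hard stop); grows counter-clockwise seen from above, to 2.6. Starts at 1.7 to 2.4, its lobe barring the slide. Aluminium disc, 56 mm diameter, 13 mm off-centre. Its lever (14 mm wide, top 50 mm above bench) points at cam + 0.9 rad from fixture +x towards +y. Friction holds it; about 3 N at the knob turns it.
- cam_knob (a point): Top centre of the red lever knob: an upright cylinder 16 mm in diameter standing from 50 to 95 mm above the bench. Push its side, clockwise seen from above, along the 85 mm arc about the pivot.
- slide (a joint): Forward position of the follower slide (m): 0 = fully back, starts at 0 to 0.008; 0.046 = home, offcut tight between jaw and fence. Moves along fixture +x against about 3 N of friction and stays where left. Its brass nose is stopped by the cam rim 10 mm or more short of home unless the cam is turned low. Jaw front face at fixture x = 32 mm + slide, 60 mm wide, top 50 mm above the bench.
- slide_post (a point): Top centre of the blue push post at the rear of the slide: an upright cylinder 20 mm in diameter from 36 to 95 mm above the bench, at fixture x = -136 mm + slide position, y = -62 mm. The slide bar below it reaches 14 mm behind the post's axis, upper face at 36 mm.
- offcut: Loose brown wooden offcut 45 x 140 x 32 mm lying on the board (underside 18 mm above the bench) between jaw and fence, long side (its y) across the slide. Origin at the centre of its underside. It starts 8 to 19 mm short of the fence; seated, its origin is at fixture x = 100 mm.
- padlock: Brass padlock lying on the bench, 61 x 40 x 17 mm, origin under its centre. Bystander.
- green_clamp: Green G-clamp lying on the bench, 135 x 95 x 19 mm, origin under its centre. Bystander.
- tin: Open round screw tin with a yellow label, 70 mm diameter, 70 mm tall, standing on the bench, origin under its centre. Bystander.
- fence_face (a point): Top edge, middle, of the inner face of the dark wooden fence across the forward end of the board (130 mm long, 58 mm above the bench), at fixture x = 123, y = -62 mm.
- stop_pin (a point): Top centre of the steel stop pin of the lever: 8 mm diameter, top 52 mm above the bench, at fixture x = 38, y = 32 mm.

How it is judged:
On the way, in this order (a step that is already met when the one before it is completed fails the run):
1. the cam is at its low point while the slide is still back (value of joint cam below 0.25 rad and value of joint slide below 0.02 m), for 0.1 s.
2. the slide is pushed home (value of joint slide above 0.0435 m), for 0.1 s.
At the end, for the whole second after the job is handed in: The cam is within 0.3 rad of its low point, the slide within 2.5 mm of home, and the offcut lies flat on the board, at rest, within 2.5 mm of the fence and square to it within 0.05 rad (value of joint cam below 0.3 rad and value of joint slide above 0.0435 m and x of offcut in the frame of fixture above 0.0975 m and angle between the x axis of offcut and the x axis of fixture, either way round below 0.05 rad and z of offcut in the frame of fixture below 0.022 m and linear speed of offcut below 0.01 m/s); the robot touches nothing.
It fails at once if the slide is pushed forward (past 20 mm) while the cam is off its low point (value of joint cam above 0.5 rad and value of joint slide above 0.02 m).
It fails at once if the offcut is touched by the robot (contact force between any of the fingers, the arm and offcut above 0.5 N).
It fails at once if the offcut is lifted (z of offcut in the frame of fixture above 0.03 m).
It fails at once if a bystander is moved by more than 15 mm (distance of any of padlock, green_clamp, tin from where it was at the start of the episode above 0.015 m).
It also fails if it takes over 53 s, if anything falls off the work surface, if the arm or the gripper's body presses on something with over 40 N, if the wrist force passes 120 N, or if a joint passes its speed limit or range.

## Robot

A 6-joint arm with a two-finger parallel gripper is mounted at the origin on the work surface; the furniture and walls round the work are solid. World frame = base frame: x ahead of the robot, y to its left, z up, the work surface at z = 0. Lengths are in m, angles in rad, forces in N, time in s.
With the tool pointing down it reaches from about 0.3 to 0.875 m from the base axis. Payload 4.2 kg.
Tool frame: the origin (TCP) lies at the very end of the fingers, on their centre line; the grasp point (between the pads) lies 19 mm behind it; x points along the fingers, y is the direction in which the jaws open and shut, and the axes are right-handed (so a half turn about x gives the same grasp; the last joint's range is limited). The gripper opens to 85 mm and grips with 20 to 120 N. Pads are 22 mm wide; open, the fingers measure 114 mm over their backs; the gripper's body (76 mm by 85 mm) begins 54 mm behind the grasp point. The pads swing forward as they close: fully open they stand 13 mm farther back than shut.
Start: joints at [1.123, 0.32, 1.565, -0, 1.257, -0.02], TCP at [0.239, 0.523, 0.231] pointing down, gripper open.
Joint ranges: [-3.11, 3.11], [-0.84, 2.01], [0.21, 2.61], [-1.34, 4.49], [0.05, 2.63], [-2.56, 2.56]. Speed limits (rad/s): [2.57, 2.57, 3.14, 3.14, 3.14, 3.14].

## Interface

Orientations are given as a rotation vector (axis times angle).
In Python, from workcell import bot gives the robot as it stands.
- The arm moves only by the tool apply_moves, never from a script. Its argument "moves" is a list of rows, each a list of 7 numbers: the turn, a rotation vector about the tool's x, y, z in degrees, then the shift along the tool's x, y, z in mm, then the finger opening in mm, from 0 to 85.4. A call has exactly 10 rows; each row is the pose to reach, as a shift and turn from the pose commanded when the call began, along the tool's axes at that moment; what a row does not reach only later rows make up. A row lasts 1/12 s, in which the tool goes at most 41.7 mm and 7.16 degrees, less where a joint would pass 70% of its speed; a pose out of reach is approached as far as the arm can. A call with a gripper value outside its range is refused whole. The fingers move at their own pace and stop on an object; "grip_force" is the grip in N (left out, the last holds). Time passes only in rows, so rows that repeat a pose let the fingers close, or fill a call up. It gives the time, the measured TCP pose, the force and the opening at its end, in the units of the state.
- bot.get_obs(): the state, without advancing time (a new reading comes with each control period).
- bot.read_camera(name): name is "side" or "top" or "wrist"; returns the picture (480x640x3 uint8, red, green, blue); there is no depth.
- bot.get_calibration(name): a dict with "K" (3x3 intrinsics, pixels), "dist_coeffs" ([k1, k2, p1, p2, k3] as OpenCV has them; the pictures are not rectified), "R" (3x3) and "t" (3): a world point X has camera coordinates R X + t; the wrist camera has in their place "hand_eye" (4x4, takes a point from camera to tool coordinates, whose origin is the TCP and whose axes are the tool frame's). Camera axes: x right, y down, z forward; pixel columns grow to the right and rows downward; lengths in m; the calibration is good to about 2 mm. A picture is of the moment at which its call begins: read the wrist's pose just before it. get_calibration takes no time and is no camera call.
- bot.close_job(): hands the job in, once; it reports no verdict.
The state is a dict: "t": time; "joint_pos": joint angles; "qd": joint speeds; "effort": joint torques, N m; "ee_pos": TCP position; "tool_rot": TCP orientation; "contact_force": force on the tool from outside, world axes, zero at the start; "ft_torque": the same for the moment, N m; "grip_width": finger opening in m.
Only numpy, scipy, OpenCV 4.12 (cv2) and the standard library are available. Lean on these libraries where they do the work, as an engineer would, in place of code of your own. Each camera call takes 0.05 s, during which the arm holds its last target. There are 200 camera calls.

## Working session

There is one attempt and no reset: what is moved stays moved. The work goes in short steps, Python scripts to look and compute and a tool call to move; the robot and the scene stay as the last step left them, time stands still between calls to the robot, and variables do not carry over. Pictures are saved under pics/ and viewed, on a budget of 10 in all, crops included, one or two more only if the job needs it, and the job is handed in when it is done.

Besides the shell and the picture viewer there is one more tool, called after "Call:" in YAML: its name, and indented under it one key for each argument. apply_moves: Moves the arm, as the interface text tells. Its arguments: {"type":"object","properties":{"moves":{"type":"array"},"grip_force":{"type":"number"}},"required":["moves"]}

```bash
mkdir -p pics
python3 - <<'E'
from workcell import bot
import cv2,json
o=bot.get_obs();print(o)
for n in("top","side"):
    cv2.imwrite(f"pics/{n}0.png",bot.read_camera(n)[:,:,::-1]);c=bot.get_calibration(n);print(n,c)
print(bot.get_calibration("wrist"))
E
```

```text
{'t': 0.0, 'joint_pos': array([ 1.12300767e+00,  3.20314255e-01,  1.56571394e+00, -3.17934159e-05,
        1.25740468e+00, -1.99665798e-02]), 'qd': array([-0.00121187, -0.00049848,  0.00034408,  0.00079045,  0.00047838,
        0.00059719]), 'effort': array([-8.17708842e-04, -4.15501535e+01, -2.34160370e+01, -2.71856361e-04,
        8.42195208e-03, -8.65248182e-06]), 'ee_pos': array([0.23833822, 0.52273448, 0.23045588]), 'tool_rot': array([ 0.33413656,  1.5450259 , -0.33697734]), 'contact_force': array([-1.18831286, -0.86862309, -0.08297876]), 'ft_torque': array([-0.09532369, -0.01094816,  0.04581529]), 'grip_width': 0.08570490783269158}
top {'K': array([[439.19076084,   0.        , 309.31145079],
       [  0.        , 439.19076084, 241.57100343],
       [  0.        ,   0.        ,   1.        ]]), 'dist_coeffs': array([-0.01465913,  0.        ,  0.        ,  0.        ,  0.        ]), 'R': array([[ 4.57065607e-02, -9.98954856e-01,  3.26385275e-04],
       [-9.76414820e-01, -4.47442652e-02, -2.11215650e-01],
       [ 2.11009503e-01,  9.33525353e-03, -9.77439432e-01]]), 't': array([-
[... 389 characters left out ...]
4064],
       [-0.01431912, -0.79682888, -0.60403534]]), 't': array([0.51616301, 0.09282271, 1.13411702])}
{'K': array([[352.04999043,   0.        , 323.83750082],
       [  0.        , 352.04999043, 246.03949783],
       [  0.        ,   0.        ,   1.        ]]), 'dist_coeffs': array([0.0196252, 0.       , 0.       , 0.       , 0.       ]), 'hand_eye': array([[ 3.68036454e-04, -3.27386973e-01,  9.44890276e-01,
        -1.43685354e-01],
       [ 9.99999896e-01,  3.76047890e-04, -2.59208124e-04,
        -2.77227234e-05],
       [-2.70462631e-04,  9.44890273e-01,  3.27387077e-01,
        -8.37146718e-02],
       [ 0.00000000e+00,  0.00000000e+00,  0.00000000e+00,
         1.00000000e+00]])}
```

View pics/top0.png

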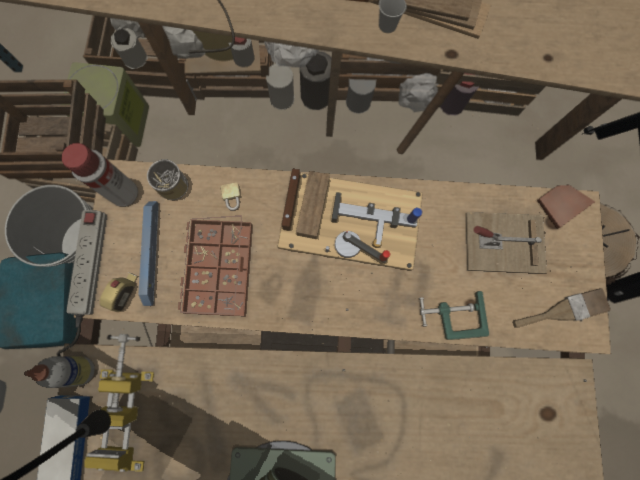

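View pics/side0.png

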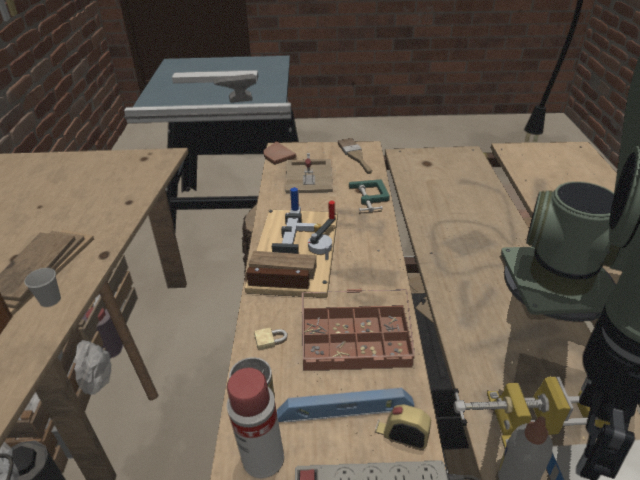

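Run:
```python
import cv2
a=cv2.imread("pics/top0.png")[160:280,270:430];b=cv2.imread("pics/side0.png")[175:300,235:350]
cv2.imwrite("pics/topc.png",cv2.resize(a,None,fx=5,fy=5,interpolation=2));cv2.imwrite("pics/sidec.png",cv2.resize(b,None,fx=4.8,fy=4.8,interpolation=2))
```

```text
(no output)
```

View pics/topc.png

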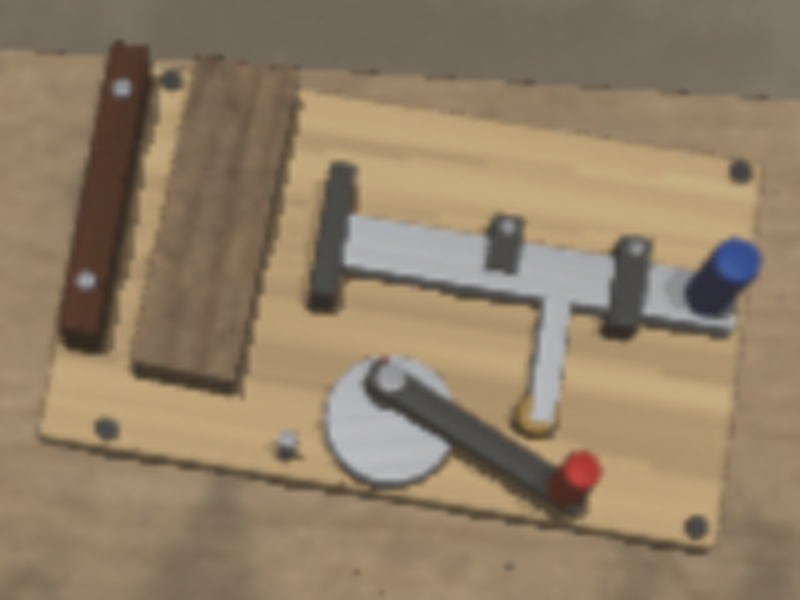

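View pics/sidec.png

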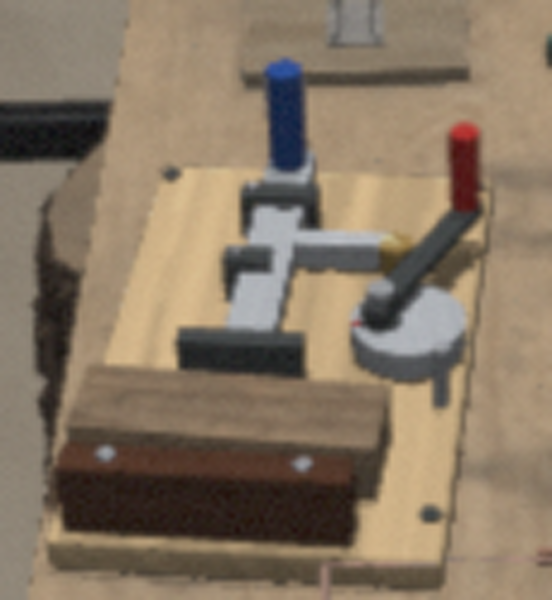

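```bash
cat > fit.py <<'E'
from workcell import bot
import numpy as np,cv2
from scipy.optimize import least_squares
C={n:bot.get_calibration(n) for n in("top","side")}
def proj(n,X):
    c=C[n];return cv2.projectPoints(np.float64(X).reshape(-1,3),cv2.Rodrigues(c["R"])[0],c["t"],c["K"],c["dist_coeffs"])[0][:,0]
def fx(p,X):
    X=np.atleast_2d(np.float64(X))/1000;c,s=np.cos(p[2]),np.sin(p[2])
    return np.c_[X[:,0]*c-X[:,1]*s+p[0],X[:,0]*s+X[:,1]*c+p[1],X[:,2]]
E
cat > run.py <<'E'
from fit import *
T=[((-150,42,18),(712,549)),((145,42,18),(40,435)),((-150,-134,18),(760,160)),((38,32,52),(288,438)),((123,-127,58),(150,48)),((123,3,58),(102,333))]
S=[((145,42,18),(443,565)),((145,-134,18),(50,543)),((38,32,52),(440,352)),((123,-127,58),(66,450)),((123,3,58),(355,464))]
up=lambda uv,f,o:(np.array(uv)+.5)/f-.5+o
A={"top":([a for a,_ in T],np.array([up(b,5,(270,160)) for _,b in T])),"side":([a for a,_ in S],np.array([up(b,4.8,(235,175)) for _,b in S]))}
M={"top":{"post":up((737,258),5,(270,160)),"knob":up((582,466),5,(270,160))},"side":{"post":up((285,68),4.8,(235,175)),"knob":up((464,131),4.8,(235,175))}}
def pts(p):
    an=p[4]+.9
    return {"post":(-136+1000*p[3],-62,95),"knob":(85*np.cos(an),85*np.sin(an),95)}
def res(p):
    r=[]
    for n in A:
        r+=[proj(n,fx(p,A[n][0]))-A[n][1]]
        for k,v in pts(p).items(): r+=[proj(n,fx(p,v))-M[n][k]]
    return np.vstack(r).ravel()
s=least_squares(res,[.1,.7,1.5,.004,2.],x_scale=[.1,.1,.1,.01,.1],loss="soft_l1")
print(s.x.round(4));print(res(s.x).reshape(-1,2).round(1).tolist())
for k,v in pts(s.x).items():print(k,fx(s.x,v).round(4))
for v in [(0,0,0),(38,32,52),(-150,42,18)]:print(v,fx(s.x,v).round(4))
E
python3 run.py
```

```text
[ 0.5339 -0.1109  1.4513  0.007   1.8444]
[[0.7, -0.0], [-1.2, 0.4], [0.2, 0.1], [-0.3, 0.2], [-0.2, -0.5], [-1.2, 0.6], [0.1, 0.2], [0.1, 0.3], [0.1, -0.0], [-1.3, 0.1], [0.3, -0.6], [-1.1, -1.6], [0.4, -1.4], [-0.4, 0.1], [-0.2, 0.0]]
post [[ 0.5801 -0.2463  0.095 ]]
knob [[ 0.4919 -0.1848  0.095 ]]
(0, 0, 0) [[ 0.5339 -0.1109  0.    ]]
(38, 32, 52) [[ 0.5067 -0.0693  0.052 ]]
(-150, 42, 18) [[ 0.4743 -0.2548  0.018 ]]
```

```bash
cat > plan.py <<'E'
from workcell import bot
import numpy as np
from scipy.spatial.transform import Rotation as Ro
P=np.array([.5339,-.1109]); YAW=1.4513
def tgt(x,y,z,psi):
    zc=np.array([np.cos(psi),np.sin(psi),0]);xc=np.array([0,0,-1.]);return np.c_[xc,np.cross(zc,xc),zc],np.array([x,y,z])
def push(cam,gap,z=.062,flip=0):   # pusher behind knob
    a=cam+.9+YAW;k=P+.085*np.array([np.cos(a),np.sin(a)]);t=np.array([np.sin(a),-np.cos(a)])
    q=k-t*(.008+.011+gap);return tgt(*q,z,np.arctan2(t[1],t[0])+flip)
def rel(T,obs=None):
    o=obs or bot.get_obs();R0=Ro.from_rotvec(o["tool_rot"]).as_matrix()
    print(np.r_[np.degrees(Ro.from_matrix(R0.T@T[0]).as_rotvec()),1000*R0.T@(T[1]-o["ee_pos"])].round(1))
E
python3 - <<'E'
from plan import *
R=Ro.from_rotvec(bot.get_obs()["tool_rot"]).as_matrix();print(R.round(3))
for f in(0,np.pi):
  for c,g in((1.844,.015),(0.05,0)):
    T=push(c,g,.2,f);z=T[0][:,2];psi=np.arctan2(z[1],z[0]);print(T[1],psi,psi-np.arctan2(T[1][1],T[1][0]));rel(T)
E
```

```text
[[-0.001  0.415  0.91 ]
 [-0.001  0.91  -0.415]
 [-1.    -0.002  0.   ]]
[ 0.521435   -0.20159523  0.2       ] 2.624503673205104 2.9934193254754113
[-1.749e+02 -1.000e-01  0.000e+00  3.140e+01 -5.416e+02  5.581e+02]
[ 0.45833137 -0.06759431  0.2       ] 0.8305036732051034 0.9769273168668074
[-7.210e+01 -1.000e-01  1.000e-01  3.130e+01 -4.459e+02  4.451e+02]
[ 0.521435   -0.20159523  0.2       ] -0.5170889803846894 -0.14817332811438205
[ 5.100e+00  0.000e+00  1.000e-01  3.140e+01 -5.416e+02  5.581e+02]
[ 0.45833137 -0.06759431  0.2       ] -2.3110889803846897 -2.1646653367229858
[ 1.079e+02  1.000e-01  1.000e-01  3.130e+01 -4.459e+02  4.451e+02]
```

Call:
apply_moves:
  moves:
    - [5, 0, 0, 31, -542, 558, 0]
    - [5, 0, 0, 31, -542, 558, 0]
    - [5, 0, 0, 31, -542, 558, 0]
    - [5, 0, 0, 31, -542, 558, 0]
    - [5, 0, 0, 31, -542, 558, 0]
    - [5, 0, 0, 31, -542, 558, 0]
    - [5, 0, 0, 31, -542, 558, 0]
    - [5, 0, 0, 31, -542, 558, 0]
    - [5, 0, 0, 31, -542, 558, 0]
    - [5, 0, 0, 31, -542, 558, 0]

```text
t: 0.93
ee_pos: [0.3899, 0.1334, 0.2146]
tool_rot: [0.404, 1.533, -0.403]
contact_force: [0.4, 0.3, -0.0]
grip_width: 0.0001
```

Run:
```python
from plan import *
rel(push(1.844,.015,.2,np.pi));print(bot.get_obs()["t"])
```

```text
[ 1.000e-01 -0.000e+00 -0.000e+00  1.450e+01 -2.268e+02  2.794e+02]
0.9333
```

Call:
apply_moves:
  moves:
    - [0, 0, 0, 14, -227, 279, 0]
    - [0, 0, 0, 14, -227, 279, 0]
    - [0, 0, 0, 14, -227, 279, 0]
    - [0, 0, 0, 14, -227, 279, 0]
    - [0, 0, 0, 14, -227, 279, 0]
    - [0, 0, 0, 14, -227, 279, 0]
    - [0, 0, 0, 14, -227, 279, 0]
    - [0, 0, 0, 14, -227, 279, 0]
    - [0, 0, 0, 14, -227, 279, 0]
    - [0, 0, 0, 14, -227, 279, 0]

```text
t: 1.77
ee_pos: [0.5224, -0.2044, 0.1996]
tool_rot: [0.406, 1.531, -0.408]
contact_force: [0.1, -0.2, 0.2]
grip_width: 0.0002
```

Run:
```python
from plan import *
import cv2
rel(push(1.844,.015,.062,np.pi));o=bot.get_obs();print(o["t"],o["joint_pos"])
cv2.imwrite("pics/w1.png",bot.read_camera("wrist")[:,:,::-1])
```

```text
[-1.000e-01  1.000e-01  1.000e-01  1.376e+02  2.200e+00 -2.400e+00]
1.7667 [-0.39267391  0.31904534  1.64846811 -0.00167387  1.17296639 -1.44338209]
```

View pics/w1.png

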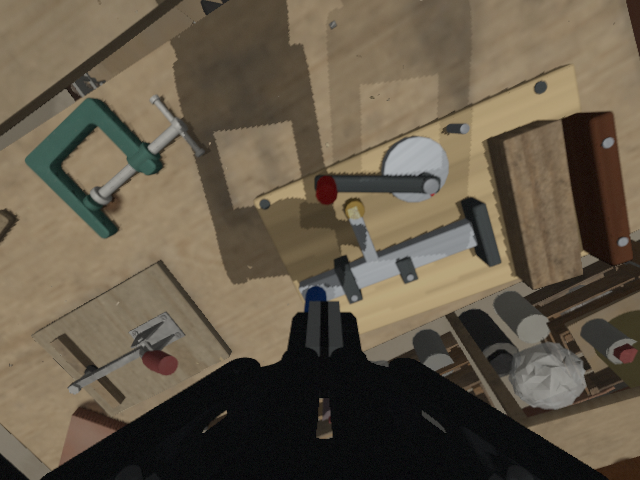

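Run:
```python
from plan import *
import cv2
c=bot.get_calibration("wrist");o=bot.get_obs();H=c["hand_eye"];R=Ro.from_rotvec(o["tool_rot"]).as_matrix()
for X in([.4919,-.1848,.095],[.5801,-.2463,.095],[.5067,-.0693,.052]):
    t=R.T@(np.array(X)-o["ee_pos"]);k=H[:3,:3].T@(t-H[:3,3]);print(cv2.projectPoints(k[None],np.zeros(3),np.zeros(3),c["K"],c["dist_coeffs"])[0].ravel())
```

```text
[324.3219601 198.2260434]
[312.27460886 328.81440377]
[461.78453179 131.09629485]
```

Call:
apply_moves:
  moves:
    - [0, 0, 0, 20, 2, -2, 0]
    - [0, 0, 0, 40, 2, -2, 0]
    - [0, 0, 0, 60, 2, -2, 0]
    - [0, 0, 0, 80, 2, -2, 0]
    - [0, 0, 0, 95, 2, -2, 0]
    - [0, 0, 0, 110, 2, -2, 0]
    - [0, 0, 0, 122, 2, -2, 0]
    - [0, 0, 0, 132, 2, -2, 0]
    - [0, 0, 0, 137, 2, -2, 0]
    - [0, 0, 0, 137, 2, -2, 0]

```text
t: 2.65
ee_pos: [0.5193, -0.1959, 0.0627]
tool_rot: [0.404, 1.535, -0.403]
contact_force: [0.4, -0.3, 0.2]
grip_width: -0.0
```

```bash
cat > arc.py <<'E'
from plan import *
import sys
a,b,g0,g1=map(float,sys.argv[1:])
o=bot.get_obs()
for s in np.arange(1,11)/10: rel(push(a+(b-a)*s,g0+(g1-g0)*min(1,s*3),.062,np.pi),o)
E
python3 arc.py 1.844 1.2 .015 0
```

```text
[ 3.8 -0.1  0.   0.8 -5.6 -5.4]
[  7.5  -0.1   0.    0.8  -6.3 -15.5]
[ 11.2  -0.1   0.    0.8  -6.1 -25.6]
[ 14.9  -0.1   0.    0.8  -5.8 -32.7]
[ 18.6  -0.1   0.    0.8  -5.4 -38.3]
[ 22.3  -0.1   0.    0.9  -4.6 -43.8]
[ 26.   -0.1   0.    0.9  -3.5 -49.3]
[ 29.7  -0.1   0.    0.9  -2.  -54.7]
[ 33.4  -0.1   0.    0.9  -0.2 -60. ]
[ 37.1  -0.1   0.1   0.9   1.9 -65.2]
```

Call:
apply_moves:
  moves:
    - [4, 0, 0, 1, -6, -5, 0]
    - [7.5, 0, 0, 1, -6, -15, 0]
    - [11, 0, 0, 1, -6, -25, 0]
    - [15, 0, 0, 1, -6, -33, 0]
    - [18.5, 0, 0, 1, -5, -38, 0]
    - [22, 0, 0, 1, -5, -44, 0]
    - [26, 0, 0, 1, -3.5, -49, 0]
    - [30, 0, 0, 1, -2, -55, 0]
    - [33.5, 0, 0, 1, 0, -60, 0]
    - [37, 0, 0, 1, 2, -65, 0]

```text
t: 3.48
ee_pos: [0.4652, -0.1641, 0.0639]
tool_rot: [0.902, 1.371, -0.904]
contact_force: [-1.1, -3.6, 0.3]
grip_width: 0.0002
```

```bash
python3 arc.py 1.2 .55 0 0
python3 - <<'E'
from workcell import bot
import cv2
i=bot.read_camera("wrist")[:,:,::-1];cv2.imwrite("pics/w2.png",i)
E
```

```text
[ 3.6  0.2 -0.1  1.9 -1.9 -8. ]
[  7.4   0.2  -0.1   1.9  -2.6 -13.6]
[ 11.1   0.2  -0.1   1.9  -2.9 -19.3]
[ 14.8   0.2  -0.1   1.8  -2.9 -24.9]
[ 18.5   0.2  -0.1   1.8  -2.5 -30.6]
[ 22.2   0.2  -0.1   1.8  -1.7 -36.2]
[ 26.    0.2  -0.1   1.8  -0.6 -41.7]
[ 29.7   0.2  -0.1   1.8   0.9 -47.2]
[ 33.4   0.2  -0.1   1.8   2.7 -52.6]
[ 37.1   0.2  -0.1   1.7   4.9 -57.8]
```

View pics/w2.png

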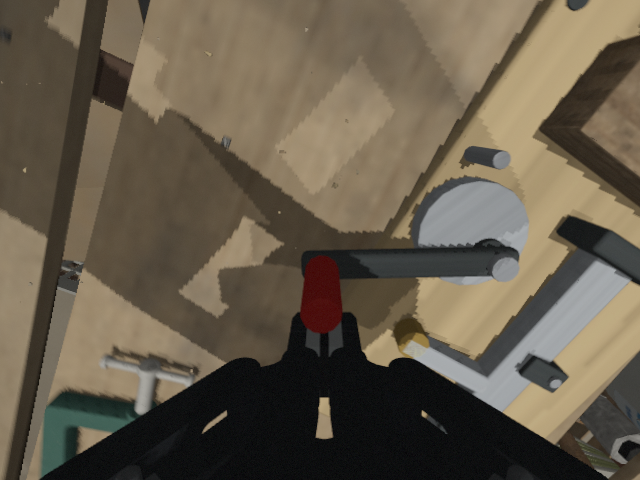

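Knob (320,300) sits centred on the closed fingers and the lever has swung; contact is good. Continue.

Call:
apply_moves:
  moves:
    - [3.5, 0, 0, 2, -2, -8, 0]
    - [7.5, 0, 0, 2, -3, -13.5, 0]
    - [11, 0, 0, 2, -3, -19, 0]
    - [15, 0, 0, 2, -3, -25, 0]
    - [18.5, 0, 0, 2, -2.5, -30.5, 0]
    - [22, 0, 0, 2, -1.5, -36, 0]
    - [26, 0, 0, 2, -0.5, -41.5, 0]
    - [29.5, 0, 0, 2, 1, -47, 0]
    - [33.5, 0, 0, 2, 3, -52.5, 0]
    - [37, 0, 0, 2, 5, -58, 0]

```text
t: 4.37
ee_pos: [0.448, -0.1086, 0.0619]
tool_rot: [1.383, 1.083, -1.379]
contact_force: [1.2, -3.5, -0.9]
grip_width: -0.0001
```

```bash
python3 arc.py .55 0.0 0 0
```

```text
[ 3.3  0.  -0.3 -0.1 -1.9 -3.9]
[ 6.5  0.  -0.3 -0.1 -2.6 -8.7]
[  9.6   0.   -0.3  -0.1  -3.  -13.4]
[ 12.8   0.   -0.3  -0.1  -3.1 -18.2]
[ 15.9   0.   -0.3  -0.1  -2.9 -23. ]
[ 19.1  -0.   -0.3  -0.1  -2.5 -27.8]
[ 22.2  -0.   -0.3  -0.1  -1.9 -32.5]
[ 25.4  -0.   -0.3  -0.1  -0.9 -37.2]
[ 28.5  -0.   -0.3  -0.1   0.3 -41.9]
[ 31.7  -0.   -0.3  -0.1   1.7 -46.4]
```

Call:
apply_moves:
  moves:
    - [3, 0, 0, 0, -2, -4, 0]
    - [6.5, 0, 0, 0, -2.5, -8.5, 0]
    - [9.5, 0, 0, 0, -3, -13.5, 0]
    - [13, 0, 0, 0, -3, -18, 0]
    - [16, 0, 0, 0, -3, -23, 0]
    - [19, 0, 0, 0, -2.5, -28, 0]
    - [22, 0, 0, 0, -2, -32.5, 0]
    - [25, 0, 0, 0, -1, -37, 0]
    - [28, 0, 0, 0, 0, -41, 0]
    - [30, 0, 0, 0, 1, -44, 0]

```text
t: 5.2
ee_pos: [0.4582, -0.0657, 0.0617]
tool_rot: [1.744, 0.746, -1.741]
contact_force: [-0.5, -4.0, 1.5]
grip_width: -0.0
```

Run:
```python
from plan import *
rel(push(0,0,.062,np.pi))
```

```text
[ 1.8 -0.  -0.1 -0.3  0.5 -3. ]
```

Nudge to the stop in small steps.

Call:
apply_moves:
  moves:
    - [1, 0, 0, 0, 0, -1, 0]
    - [2, 0, 0, 0, 0, -2, 0]
    - [2, 0, 0, 0, 0, -2.5, 0]
    - [2, 0, 0, 0, 0, -3, 0]
    - [2, 0, 0, 0, 0, -3.5, 0]
    - [2, 0, 0, 0, 0, -4, 0]
    - [2, 0, 0, 0, 0, -4, 0]
    - [2, 0, 0, 0, 0, -4, 0]
    - [2, 0, 0, 0, 0, -4, 0]
    - [2, 0, 0, 0, 0, -4, 0]

```text
t: 6.03
ee_pos: [0.4595, -0.063, 0.0608]
tool_rot: [1.764, 0.723, -1.767]
contact_force: [-3.9, -4.6, 4.3]
grip_width: -0.0003
```

Run:
```python
from plan import *
import cv2
print(bot.get_obs()["contact_force"]);rel(push(0,0,.062,np.pi))
i=bot.read_camera("wrist")[:,:,::-1];cv2.imwrite("pics/w3.png",i)
```

```text
[-3.88946388 -4.55689069  4.29695488]
[-0.2  0.1  0.  -1.2  1.4 -0.1]
```

View pics/w3.png

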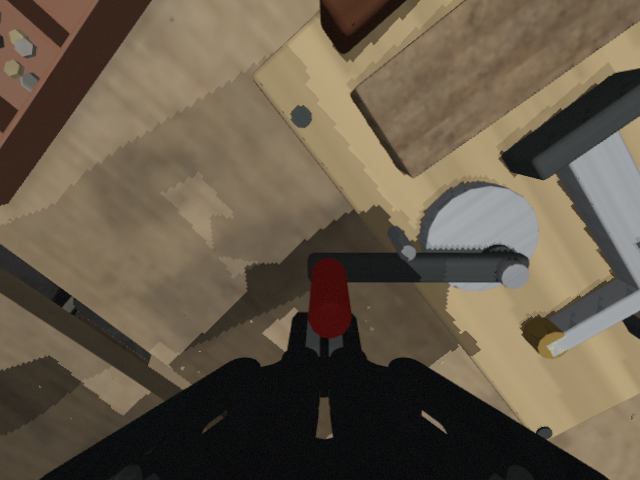

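```bash
cat >> plan.py <<'E'
def post(x,z,y=-62):
    c,s=np.cos(YAW),np.sin(YAW);x,y=x/1000,y/1000
    return tgt(P[0]+c*x-s*y,P[1]+s*x+c*y,z,YAW+np.pi)
E
python3 - <<'E'
from plan import *
rel(post(-172,.16));print(post(-172,.16)[1])
E
```

```text
[-3.860e+01  1.000e-01  0.000e+00 -9.920e+01  2.421e+02  7.640e+01]
[ 0.57495338 -0.28906459  0.16      ]
```

Call:
apply_moves:
  moves:
    - [0, 0, 0, 0, 0, 6, 0]
    - [0, 0, 0, 0, 0, 15, 0]
    - [0, 0, 0, 0, 0, 25, 0]
    - [0, 0, 0, -15, 0, 28, 0]
    - [0, 0, 0, -35, 0, 28, 0]
    - [0, 0, 0, -60, 0, 28, 0]
    - [0, 0, 0, -85, 0, 28, 0]
    - [0, 0, 0, -100, 0, 28, 0]
    - [0, 0, 0, -100, 0, 28, 0]
    - [0, 0, 0, -100, 0, 28, 0]

```text
t: 6.92
ee_pos: [0.4398, -0.0824, 0.1609]
tool_rot: [1.767, 0.721, -1.765]
contact_force: [0.1, 0.7, -0.1]
grip_width: -0.0001
```

Run:
```python
from plan import *
rel(post(-172,.16))
```

```text
[-3.870e+01 -0.000e+00 -1.000e-01  1.000e+00  2.422e+02  4.820e+01]
```

Call:
apply_moves:
  moves:
    - [-6, 0, 0, 1, 35, 7, 0]
    - [-12, 0, 0, 1, 70, 14, 0]
    - [-18, 0, 0, 1, 105, 21, 0]
    - [-24, 0, 0, 1, 140, 28, 0]
    - [-30, 0, 0, 1, 175, 35, 0]
    - [-36, 0, 0, 1, 205, 41, 0]
    - [-38.7, 0, 0, 1, 230, 46, 0]
    - [-38.7, 0, 0, 1, 242, 48, 0]
    - [-38.7, 0, 0, 1, 242, 48, 0]
    - [-38.7, 0, 0, 1, 242, 48, 0]

```text
t: 7.75
ee_pos: [0.5742, -0.2881, 0.1573]
tool_rot: [1.297, 1.155, -1.299]
contact_force: [-0.5, 0.7, 0.1]
grip_width: 0.0003
```

Run:
```python
from plan import *
import cv2
rel(post(-172,.062))
cv2.imwrite("pics/w4.png",bot.read_camera("wrist")[:,:,::-1])
```

```text
[-0.  -0.1  0.2 95.3  1.2  1. ]
```

View pics/w4.png

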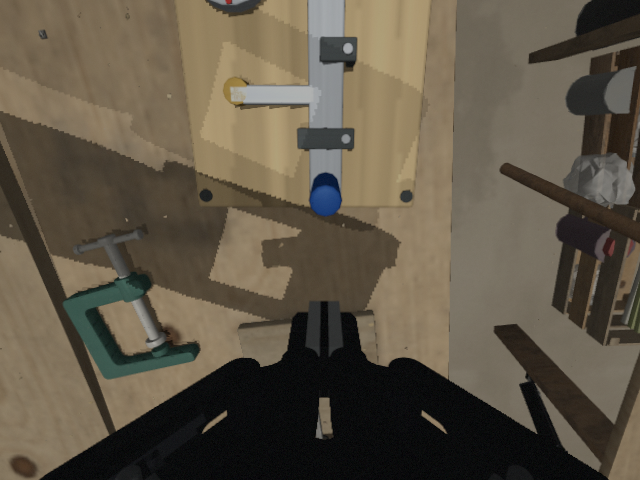

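Call:
apply_moves:
  moves:
    - [0, 0, 0, 15, 1, 1, 0]
    - [0, 0, 0, 30, 1, 1, 0]
    - [0, 0, 0, 45, 1, 1, 0]
    - [0, 0, 0, 60, 1, 1, 0]
    - [0, 0, 0, 72, 1, 1, 0]
    - [0, 0, 0, 82, 1, 1, 0]
    - [0, 0, 0, 90, 1, 1, 0]
    - [0, 0, 0, 94, 1, 1, 0]
    - [0, 0, 0, 94, 1, 1, 0]
    - [0, 0, 0, 94, 1, 1, 0]

```text
t: 8.63
ee_pos: [0.5765, -0.2896, 0.066]
tool_rot: [1.296, 1.15, -1.296]
contact_force: [-0.0, 0.2, 0.4]
grip_width: -0.0003
```

Run:
```python
from plan import *
rel(post(-129-21,.062));rel(post(-90-21,.062))
```

```text
[  0.    0.   -0.    4.   -1.6 -22.3]
[  0.    0.   -0.    4.   -1.6 -61.3]
```

Push slowly to about 6 mm short of home, then finish by force.

Call:
apply_moves:
  moves:
    - [0, 0, 0, 2, -1, -10, 0]
    - [0, 0, 0, 2, -1.5, -18, 0]
    - [0, 0, 0, 2, -1.5, -23, 0]
    - [0, 0, 0, 2, -1.5, -28, 0]
    - [0, 0, 0, 2, -1.5, -33, 0]
    - [0, 0, 0, 2, -1.5, -38, 0]
    - [0, 0, 0, 2, -1.5, -43, 0]
    - [0, 0, 0, 2, -1.5, -48, 0]
    - [0, 0, 0, 2, -1.5, -52, 0]
    - [0, 0, 0, 2, -1.5, -55, 0]

```text
t: 9.47
ee_pos: [0.5814, -0.2345, 0.064]
tool_rot: [1.296, 1.15, -1.296]
contact_force: [-3.3, -4.7, 2.8]
grip_width: -0.0
```

Run:
```python
from plan import *
print(bot.get_obs()["contact_force"]);rel(post(-90-21,.062))
```

```text
[-3.28331423 -4.74563623  2.77959513]
[ 0.1  0.  -0.   2.   0.1 -6.1]
```

Call:
apply_moves:
  moves:
    - [0, 0, 0, 0, 0, -1, 0]
    - [0, 0, 0, 0, 0, -2, 0]
    - [0, 0, 0, 0, 0, -3, 0]
    - [0, 0, 0, 0, 0, -4, 0]
    - [0, 0, 0, 0, 0, -4.5, 0]
    - [0, 0, 0, 0, 0, -5, 0]
    - [0, 0, 0, 0, 0, -5.5, 0]
    - [0, 0, 0, 0, 0, -6, 0]
    - [0, 0, 0, 0, 0, -6, 0]
    - [0, 0, 0, 0, 0, -6, 0]

```text
t: 10.3
ee_pos: [0.582, -0.2295, 0.0639]
tool_rot: [1.295, 1.15, -1.296]
contact_force: [-2.2, -5.8, 2.9]
grip_width: 0.0001
```

Call:
apply_moves:
  moves:
    - [0, 0, 0, 0, 0, -0.5, 0]
    - [0, 0, 0, 0, 0, -1, 0]
    - [0, 0, 0, 0, 0, -1.5, 0]
    - [0, 0, 0, 0, 0, -2, 0]
    - [0, 0, 0, 0, 0, -2.5, 0]
    - [0, 0, 0, 0, 0, -3, 0]
    - [0, 0, 0, 0, 0, -3, 0]
    - [0, 0, 0, 0, 0, -3, 0]
    - [0, 0, 0, 0, 0, -3, 0]
    - [0, 0, 0, 0, 0, -3, 0]

```text
t: 11.13
ee_pos: [0.582, -0.2294, 0.064]
tool_rot: [1.291, 1.147, -1.298]
contact_force: [-4.3, -13.9, 2.4]
grip_width: -0.0004
```

Call:
apply_moves:
  moves:
    - [0, 0, 0, 0, 0, -1, 0]
    - [0, 0, 0, 0, 0, -2, 0]
    - [0, 0, 0, 0, 0, -3, 0]
    - [0, 0, 0, 0, 0, -3, 0]
    - [0, 0, 0, 0, 0, -3, 0]
    - [0, 0, 0, 0, 0, -3, 0]
    - [0, 0, 0, 0, 0, -3, 0]
    - [0, 0, 0, 0, 0, 0, 0]
    - [0, 0, 0, 0, 0, 8, 0]
    - [0, 0, 0, 0, 0, 20, 0]

```text
t: 11.97
ee_pos: [0.5803, -0.2447, 0.0634]
tool_rot: [1.298, 1.152, -1.295]
contact_force: [0.2, -0.0, 0.4]
grip_width: -0.0005
```

Call:
apply_moves:
  moves:
    - [0, 0, 0, 0, 0, 5, 0]
    - [0, 0, 0, 0, 0, 8, 0]
    - [0, 0, 0, -15, 0, 8, 0]
    - [0, 0, 0, -35, 0, 8, 0]
    - [0, 0, 0, -60, 0, 8, 0]
    - [0, 0, 0, -85, 0, 8, 0]
    - [0, 0, 0, -110, 0, 8, 0]
    - [0, 0, 0, -130, 0, 8, 0]
    - [0, 0, 0, -140, 0, 8, 0]
    - [0, 0, 0, -140, 0, 8, 0]

```text
t: 12.8
ee_pos: [0.5804, -0.2537, 0.2062]
tool_rot: [1.297, 1.146, -1.293]
contact_force: [0.0, -0.9, -0.4]
grip_width: 0.0001
```

Run:
```python
from workcell import bot
import cv2,numpy as np
b=bot.read_camera("side")[:,:,::-1];print(bot.get_obs())
a=bot.read_camera("wrist")[:,:,::-1]
b=cv2.resize(b[175:300,235:350],None,fx=3.84,fy=3.84,interpolation=2)
a=cv2.resize(a[:,100:560],(360,480))
cv2.imwrite("pics/f1.png",np.hstack([a,b[:480]]))
```

```text
{'t': 12.85, 'joint_pos': array([-4.30634968e-01,  4.26140154e-01,  1.46888239e+00,  5.57968369e-04,
        1.24516950e+00, -3.12203880e-01]), 'qd': array([-0.00062572,  0.02759089,  0.04640871, -0.00416057, -0.00454215,
       -0.00025206]), 'effort': array([ 1.80329225e-02, -4.87696552e+01, -2.43702382e+01,  7.61418632e-03,
        2.34770979e-02, -4.95216755e-04]), 'ee_pos': array([ 0.57945789, -0.25335642,  0.20414155]), 'tool_rot': array([ 1.29672407,  1.14963773, -1.29490885]), 'contact_force': array([ 0.24989982,  0.27934864, -0.56826034]), 'ft_torque': array([0.02865549, 0.01485061, 0.02108184]), 'grip_width': 0.00020158685732524196}
```

View pics/f1.png

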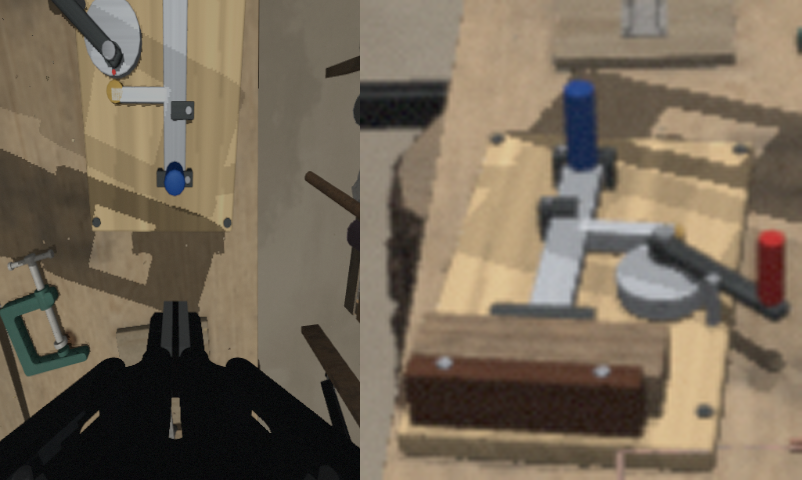

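Run:
```python
from fit import *
p=[.5339,-.1109,1.4513]
for s in(0.036,.046):print(s,(proj("side",fx(p,(-136+1000*s,-62,95)))-[235,175]+.5)*3.84)
i=bot.read_camera("top")[:,:,::-1];cv2.imwrite("pics/f2.png",cv2.resize(i[160:280,270:430],None,fx=5,fy=5,interpolation=2))
for s in(0.036,.046):print(s,(proj("top",fx(p,(-136+1000*s,-62,95)))-[270,160]+.5)*5)
```

```text
0.036 [[220.49905185  80.14833709]]
0.046 [[218.24096782  88.93435893]]
0.036 [[666.35468046 247.86748401]]
0.046 [[641.69424398 243.92433688]]
```

View pics/f2.png

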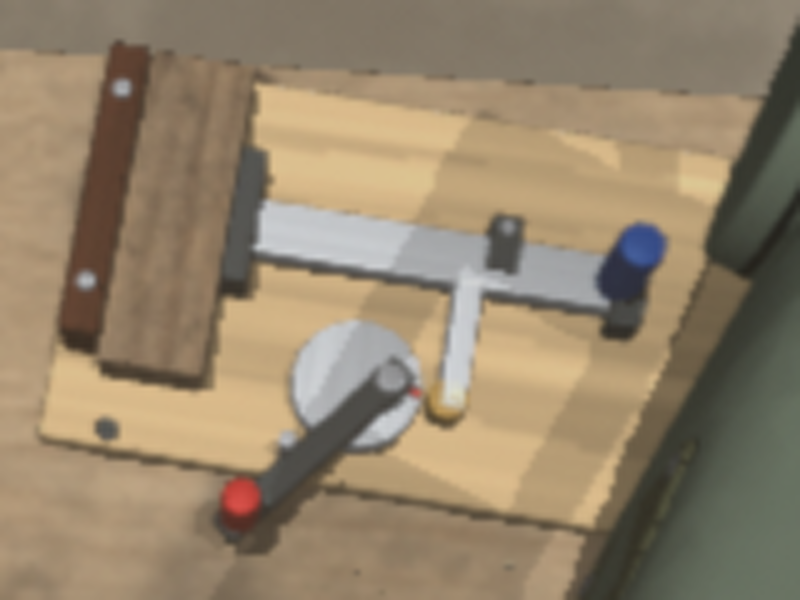

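The post top is at (642,243), against a predicted (641.7,243.9) for home. The offcut is flush with the fence and the lever is on the pin. Handing in.

```bash
python3 -c "
from workcell import bot
print(bot.close_job())"
```

```text
the job is handed in; nothing more can be done
None
```

The fixture is closed on the offcut and the job is handed in, at about 13 s of the 53 s allowed. No verdict was reported.

- **Cam:** I pushed the red knob clockwise round its arc with the closed fingertips. The wrist picture then showed the lever against the stop pin with the slide still back.
- **Slide:** After that I pushed the blue post forward until it stopped moving; the push force rose from about 6 N to 14 N with no further travel. I pressed a little harder, then backed off and lifted clear.
- **Last checks:**
  - In the final top view the post top was within about 1 px (under 0.5 mm) of its predicted home position, and the side view agreed.
  - By eye, the offcut was flush and square against the fence and the lever was still on the pin.
  - I saw no contact with the padlock, green clamp or tin, but I did not measure their final positions.
- **Disagreement:** An early wrist-camera check put the knob within a few mm of my estimate. The post looked further off, but it was partly hidden by the fingers. Contact with both came where I had planned it.

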